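# Free the ratchet pawl, lay the tilting blower stand flat and lock it

## Robot

A 7-joint arm with a two-finger parallel gripper is mounted at the origin on a cart in front of the work surface, level with it; the furniture and walls round the work are solid. World frame = base frame: x ahead of the robot, y to its left, z up, the work surface at z = 0. Lengths are in m, angles in rad, forces in N, time in s.
With the tool pointing down it reaches from about 0.4 to 0.925 m from the base axis. Payload 4.1 kg.
Tool frame: the origin (TCP) lies midway between the tips of the shut fingers; the grasp point (between the pads) lies 19 mm behind it (arm.tcp_to_grasp is the distance from the TCP to the grasp point, in m); z points along the fingers, y is the line along which they close (so a half turn about z gives the same grasp; the last joint's range is limited). The gripper opens to 85 mm and grips with 20 to 120 N. Pads are 22 mm wide; open, the fingers measure 114 mm over their backs; the gripper's body (76 mm by 85 mm) begins 54 mm behind the grasp point. The pads swing forward as they close: fully open they stand 13 mm farther back than shut.
Start: joints at [-1.265, 0.398, 0.045, 1.537, -0.019, 1.207, -0.051], TCP at [0.256, 0.598, 0.231] pointing down, gripper open.
Joint ranges: [-2.82, 2.82], [-0.49, 2.23], [-1.37, 1.46], [0, 2.46], [-1.36, 4.5], [0.23, 2], [-2.94, 2.94]. Speed limits (rad/s): [2.57, 2.57, 3.14, 3.14, 3.14, 3.14, 3.14].

## Interface

Orientations are given as a rotation vector (axis times angle).
In Python, from station import arm gives the robot as it stands.
- The arm moves only by the shell command python3 -m crank 'ROWS' [FORCE]. ROWS is JSON, one flat list of numbers, 7 for each row, row after row: the shift along the world's x, y, z in mm, then the turn, a rotation vector about the world's x, y, z in rad, then the opening, from 0 (shut) to 1 (fully open). A call has 1 to 12 rows; each row is the pose to reach, as a shift and turn from the pose commanded when the call began; what a row does not reach only later rows make up. A row lasts 1/10 s, in which the tool goes at most 50 mm and 8.59 degrees, less where a joint would pass 70% of its speed; a pose out of reach is approached as far as the arm can. A call with a gripper value outside its range is refused whole. The fingers move at their own pace and stop on an object; FORCE is the grip in N (left out, the last holds). Time passes only in rows, so rows that repeat a pose let the fingers close. It gives the time, the measured TCP pose, the force, the opening and the grip force at its end, in the units of the state.
- arm.get_obs(): the state, without advancing time (a new reading comes with each control period).
- arm.camera(name): name is "side" or "top" or "wrist"; returns the picture (480x640x3 uint8, red, green, blue); there is no depth.
- arm.calibration(name): a dict with "K" (3x3 intrinsics, pixels), "k1" (the pictures are not rectified: a ray, as slopes to the right and down, at radius r is drawn at 1 + k1 r^2 times it, then the intrinsics apply), "R" (3x3) and "t" (3): a world point X has camera coordinates R X + t. Camera axes: x right, y down, z forward; pixel columns grow to the right and rows downward; lengths in m; the calibration is good to about 2 mm. A picture is of the moment at which its call begins: read the wrist's pose just before it. calibration takes no time and is no camera call; for the wrist camera it gives the pose at the moment of the call.
- arm.job_done(): hands the job in; it is judged then, once.
The state is a dict: "time_s": time; "joint_positions": joint angles; "joint_velocities": joint speeds; "joint_efforts": joint torques, N m; "ee_pos": TCP position; "tcp_rot": TCP orientation; "ft_force": force on the tool from outside, world axes, zero at the start; "torque": the same for the moment, N m; "width": opening from 0.0 (shut) to 1.0 (fully open); "grip_force": force on a finger pad.
Only numpy, scipy, OpenCV 4.12 (cv2) and the standard library are available. Lean on these libraries where they do the work, as an engineer would, in place of code of your own. Each camera call takes 0.05 s, during which the arm holds its last target. There are 200 camera calls.

## Task

The blower on the tilting work stand has to lie level for its next check. With the fingertips only, press the near thumb pad of the ratchet pawl (the pad on the robot's side) until the pawl snaps clear of the teeth and stays clear, then push the platform down by the tab at its far edge until it lies flat on its rests, and finally press the pawl's far thumb pad, above the teeth, so that the pawl drops into the home slot and locks the platform flat. Grip and lift nothing, keep off the blower, and leave the impeller in the parts well and the loose tools where they are.

Things in the scene. Friction and masses are not known exactly. Their poses are not given: they have to be found in the camera images.
- stand: Fixed grey T-shaped base of the tilting stand, 10 mm thick, on the green mat. Origin on the bench under the middle of the platform's hinge; x points from the robot's side to the platform's far edge (turned 0 to 0.46 rad left of straight ahead), y left, z up. Near part x = -89 to 28, y = -86 to 62 mm; narrower far part to x = 117, y = -50 to 50 mm. Directions below are in this frame.
- platform (a joint): Tilt of the aluminium platform, rad: 0 = flat on its rests, grows as its far edge rises (start 0.6 to 0.9, limit 1.04). Hinge along y, 42 mm above the stand's origin; plate 126 x 96 x 6 mm. Spring balanced with friction: it stays where it is left; pawl free, it takes about 4 N at the tab to lower. With the pawl in, it goes down less than one 10 degree tooth, then stops dead.
- push_tab (a point): Centre of the top of the rubber-covered tab at the platform's far edge: 132 mm from the hinge axis along the platform, 11 mm above it square to the platform. The tab is 44 mm wide (y) and reaches 13 mm further out. Site x axis: outward along the platform; z: square up out of it. 53 mm above the bench when flat.
- pawl (a joint): Angle of the rocker pawl, rad: 0 = nose fully down in the home slot of the toothed sector (possible only with the platform flat), about 0.09 to 0.2 = nose in or on the ratchet teeth (start), 0.40 = nose clear, end of travel. A spring plunger, dead point at 0.25, snaps it to either end and keeps it there.
- blower: Small black radial blower, 78 x 80 x 28 mm, held between the corner locators of the platform (fixed to it); it lies from about 20 to 98 mm from the hinge axis. Origin under its centre. Not to be touched.
- impeller: Loose black impeller, 55 mm across, 20 mm tall, lying in the rimmed parts well at the front left of the stand's base; origin at the centre of its underside. To be left alone.
- tachometer: Loose orange hand tachometer, 54 x 114 x 30 mm, behind the test nest to the left of the stand; origin at the centre of its underside. To be left alone.
- screwdriver_1: Loose screwdriver with a fat yellow handle, 160 mm long, in front of the test nest on the left. To be left alone.
- screwdriver_2: Loose thin black screwdriver, 130 mm long, next to the yellow one. To be left alone.
- hex_key_1: Loose small hexagon key, 52 mm long, at the front left. To be left alone.
- pawl_far (a point): Centre of the top of the pawl's far thumb pad, above the nose and the teeth (24 x 26 mm, ribbed), 44 mm beyond the pivot, away from the robot: 107 mm above the bench at pawl angle 0, about 123 mm with the pawl free. Pressed straight down (about 4 N) past the dead point it snaps the nose back in; fully home it stands at 107 mm again.
- pawl_near (a point): Centre of the top of the pawl's near thumb pad, on the robot's side (24 x 26 mm, ribbed, 107 mm above the bench at pawl angle 0). The pawl lies along x at the right of the stand (y = -70 mm), pivot at x = -48 mm, 84 mm above the bench; this pad is 28 mm nearer the robot than the pivot. Pressed straight down (3 to 6 N, 5 to 9 mm to the end of travel) it lifts the nose out; the pawl stays out.

How it is judged:
By the outcome, as a careful person would: the job done as asked, in the order asked, and still so for the second after the job is handed in, with the robot touching nothing.
It also fails if it takes over 45 s, if anything falls off the work surface, if the arm or the gripper's body presses on something with over 40 N, if the wrist force passes 120 N, or if a joint passes its speed limit or range.

## Working session

There is one attempt and no reset: what is moved stays moved. The work goes in short steps, Python scripts to look and compute and a shell command to move; the robot and the scene stay as the last step left them, time stands still between calls to the robot, and variables do not carry over. Pictures are saved under pics/ and viewed, at most 10 in all, crops included, and the job is handed in when it is done.

```bash
mkdir -p pics
python3 - <<'E'
from station import arm
import cv2
for n in("top","side"):
    im=arm.camera(n);cv2.imwrite(f"pics/{n}0.png",im[:,:,::-1])
    c=arm.calibration(n);print(n,c)
o=arm.get_obs();print(o)
E
```

```text
top {'K': array([[624.64752854,   0.        , 309.82844394],
       [  0.        , 624.64752854, 246.85114244],
       [  0.        ,   0.        ,   1.        ]]), 'k1': 0.005387989640303004, 'R': array([[-0.01386067, -0.99989774, -0.0035214 ],
       [-0.99566479,  0.01412577, -0.09193522],
       [ 0.09197556,  0.00223185, -0.99575876]]), 't': array([0.07891797, 0.54744484, 1.13378659])}
side {'K': array([[475.70739838,   0.        , 316.2019542 ],
       [  0.        , 475.70739838, 243.7950566 ],
       [  0.        ,   0.        ,   1.        ]]), 'k1': -0.05384669690602407, 'R': array([[ 0.94110037, -0.33759377,  0.01898808],
       [-0.21829724, -0.64950693, -0.72834543],
       [ 0.25821777,  0.6813011 , -0.684947  ]]), 't': array([-0.48042014,  0.22902134,  0.7131631 ])}
{'time_s': 0.1, 'joint_positions': array([-1.26499458,  0.39911201,  0.04504174,  1.53775184, -0.01872692,
        1.2068993 , -0.05069015]), 'joint_velocities': array([-0.00062893, -0.00169993,  0.00173329, -0.00365819, -0.00032424,
        0.00016852,  0.00039372]), 'joint_efforts': array([ 3.81711259e-03, -4.76263118e+01,  1.37000486e+00, -2.54952067e+01,
        1.21542494e-02,  4.98168069e-03,  4.66032589e-06]), 'ee_pos': array([0.25574226, 0.59695685, 0.2303723 ]), 'tcp_rot': array([-6.31311929e-01, -3.07724565e+00,  2.71729695e-03]), 'ft_force': array([-0.73102835, -0.02094047,  0.438642  ]), 'torque': array([-0.02278025,  0.02712699, -0.03895891]), 'grip_force': 0.0, 'width': 0.9997398372082171}
```

View pics/top0.png

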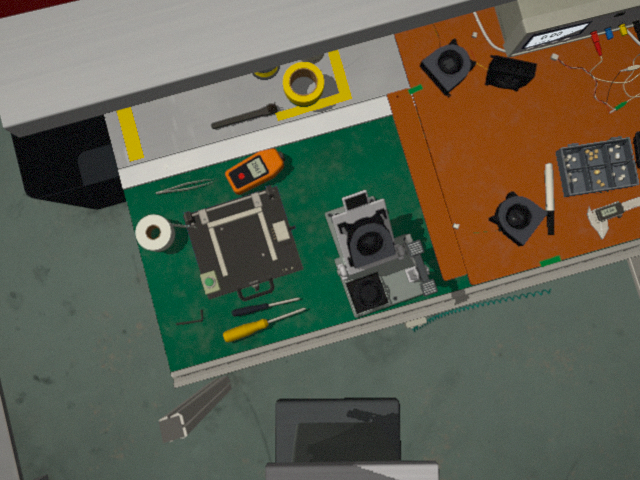

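View pics/side0.png

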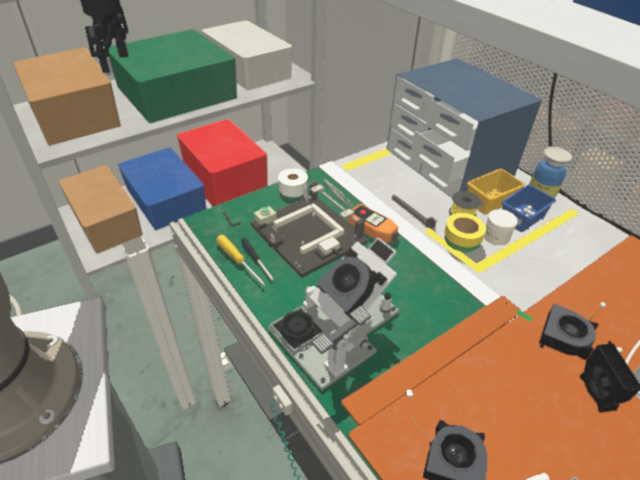

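The top view shows the stand around (380,255), with the tab near (355,199), a near pad near (428,286) and a far pad near (417,248). The side view shows it around (335,315). I'll enlarge both.

Run:
```python
import cv2,numpy as np
a=cv2.imread("pics/top0.png")[180:325,315:450];b=cv2.imread("pics/side0.png")[230:395,260:410]
a=cv2.resize(a,(400,430),interpolation=3) if 0 else cv2.resize(a,None,fx=4,fy=4,interpolation=2)
cv2.imwrite("pics/topc.png",a)
b=cv2.resize(b,None,fx=3.5,fy=3.5,interpolation=2);cv2.imwrite("pics/sidec.png",b)
```

```text
(no output)
```

View pics/topc.png

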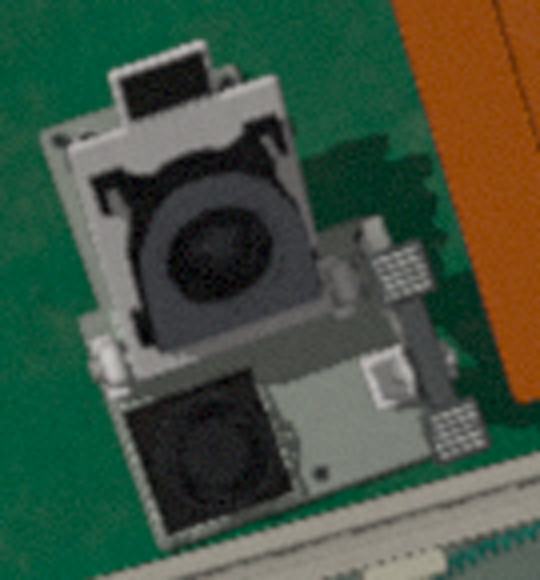

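View pics/sidec.png

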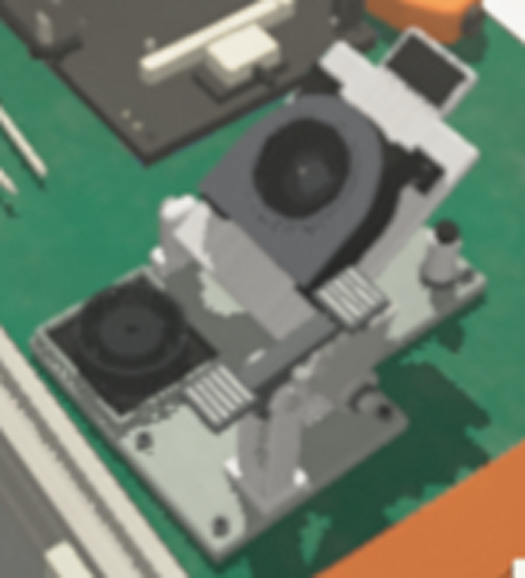

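Top view, full-image pixels: near pad (429.8,287.8), far pad (415.3,248), tab (356.3,201). Side view: near pad (322.9,343.4), far pad (360.3,314.3), tab (382.3,250), and the base's near right corner at about (322,387). I'll fit stand pose, tilt and pawl angle to these.

```bash
cat > h.py <<'E'
import numpy as np
from station import arm
from scipy.optimize import least_squares
from scipy.spatial.transform import Rotation as R
def proj(c,X):
    p=c["R"]@X+c["t"];s=p[:2]/p[2];s=s*(1+c["k1"]*(s@s));return s@np.diag(np.diag(c["K"])[:2])+c["K"][:2,2]
def pts(q):
    x,y,a,t,p=q
    pw=lambda d:[-.048+d*np.cos(p)-.023*np.sin(p),-.07,.084+d*np.sin(p)+.023*np.cos(p)]
    L=dict(near=pw(-.028),far=pw(.044),tab=[.132*np.cos(t)-.011*np.sin(t),0,.042+.132*np.sin(t)+.011*np.cos(t)],corner=[-.089,-.086,.01])
    c,s=np.cos(a),np.sin(a)
    return {k:np.array([x+c*v[0]-s*v[1],y+s*v[0]+c*v[1],v[2]]) for k,v in L.items()}
E
python3 - <<'E'
from h import *
M=[("top","near",429.8,287.8),("top","far",415.3,248),("top","tab",356.3,201),("side","near",322.9,343.4),("side","far",360.3,314.3),("side","tab",382.3,250),("side","corner",322,387.7)]
C={n:arm.calibration(n) for n in("top","side")}
f=lambda q:np.concatenate([proj(C[m[0]],pts(q)[m[1]])-m[2:] for m in M])
r=least_squares(f,[.5,-.05,.25,.75,.15]);print(r.x.round(4),r.fun.round(1))
np.save("q.npy",r.x)
for k,v in pts(r.x).items():print(k,v.round(4))
q=r.x.copy();q[3]=0;q[4]=.4
for k,v in pts(q).items():print("end",k,v.round(4))
o=arm.get_obs();print(R.from_rotvec(o["tcp_rot"]).as_matrix().round(3))
E
```

```text
[ 0.5204 -0.0434  0.3322  0.5874  0.1293] [ 0.7 -0.6  1.3 -0.3  0.1 -1.  -0.7 -1.1 -0.4 -0.6 -0.8 -0.3 -0.1  0.6]
near [ 0.4688 -0.1353  0.1032]
far [ 0.5363 -0.112   0.1125]
tab [ 0.6185 -0.0096  0.1243]
corner [ 0.4643 -0.1538  0.01  ]
end near [ 0.465  -0.1366  0.0943]
end far [ 0.5277 -0.115   0.1223]
end tab [ 6.452e-01 -4.000e-04  5.300e-02]
end corner [ 0.4643 -0.1538  0.01  ]
[[-0.919  0.394 -0.001]
 [ 0.394  0.919 -0.002]
 [-0.    -0.002 -1.   ]]
```

The fit is good to about a pixel: yaw 0.33, tilt 0.59. I'll shut the fingers, turn the closing line onto the stand's y axis, and travel.

```bash
python3 -m crank '[20,-40,20,0,0,0.1,0, 50,-85,20,0,0,0.2,0, 75,-125,20,0,0,0.3,0, 100,-165,20,0,0,0.4,0, 130,-210,20,0,0,0.5,0, 150,-250,20,0,0,0.6,0, 175,-290,20,0,0,0.7,0, 200,-330,20,0,0,0.737,0, 220,-370,20,0,0,0.737,0, 240,-410,20,0,0,0.737,0, 240,-410,20,0,0,0.737,0, 240,-410,20,0,0,0.737,0]'
```

```text
time_s: 1.3
ee_pos: [0.4961, 0.1863, 0.251]
tcp_rot: [0.514, -3.098, -0.0]
ft_force: [-0.3, 0.8, 0.1]
width: 0.002
grip_force: 0.0
```

```bash
python3 -m crank '[-5,-45,0,0,0,0,0, -10,-90,0,0,0,0,0, -15,-135,0,0,0,0,0, -20,-180,0,0,0,0,0, -25,-225,0,0,0,0,0, -28,-275,0,0,0,0,0, -30,-323,0,0,0,0,0, -30,-323,-40,0,0,0,0, -30,-323,-80,0,0,0,0, -30,-323,-120,0,0,0,0, -30,-323,-120,0,0,0,0, -30,-323,-120,0,0,0,0]'
python3 - <<'E'
from h import *;import cv2
a=arm.camera("wrist")[:,:,::-1];b=arm.camera("side")[210:390,250:430,::-1]
a=cv2.resize(a,(480,360));b=cv2.resize(b,(360,360))
cv2.imwrite("pics/p1.png",np.hstack([b,a])[:, :800])
E
```

```text
time_s: 2.5
ee_pos: [0.4663, -0.1343, 0.1316]
tcp_rot: [0.523, -3.097, -0.001]
ft_force: [0.3, -1.0, 0.5]
width: -0.0
grip_force: 0.0
```

View pics/p1.png

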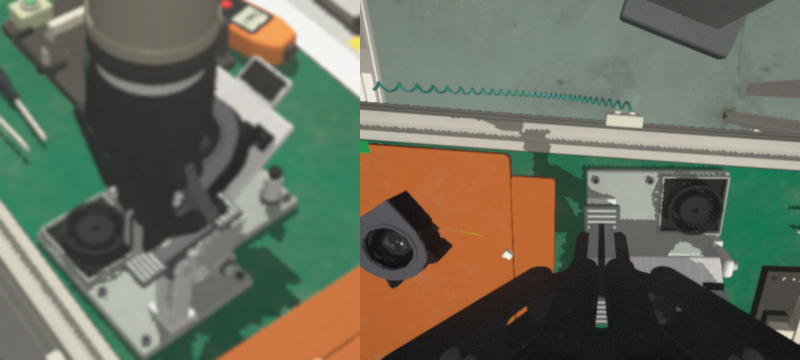

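The wrist view (right, shifted by 360 and scaled 0.75) shows the near pad at about (602,215), just ahead of the shut fingertips, which end near (603,232). I'll check by projection.

Run:
```python
from h import *
q=np.load("q.npy");c=arm.calibration("wrist");o=arm.get_obs()
g=lambda X:proj(c,X)*.75+[360,0]
print({k:g(v).round(0) for k,v in pts(q).items()},g(o["ee_pos"]).round(0),o["ee_pos"],c["R"].round(2),(-c["R"].T@c["t"]).round(3))
```

```text
{'near': array([600., 215.]), 'far': array([600., 306.]), 'tab': array([683., 423.]), 'corner': array([585., 166.])} [601. 236.] [ 0.46795189 -0.13508881  0.13339153] [[-0.33  0.94 -0.  ]
 [ 0.89  0.31  0.33]
 [ 0.31  0.11 -0.95]] [ 0.389 -0.162  0.276]
```

The prediction matches within 2 px. Pressing.

```bash
python3 -m crank '[0,0,-12,0,0,0,0, 0,0,-20,0,0,0,0, 0,0,-26,0,0,0,0, 0,0,-28,0,0,0,0, 0,0,-30,0,0,0,0, 0,0,-32,0,0,0,0, 0,0,-32,0,0,0,0]'; python3 -m crank '[0,0,-1,0,0,0,0, 0,0,-2,0,0,0,0, 0,0,-3,0,0,0,0, 0,0,-3,0,0,0,0]'
```

```text
time_s: 3.3
ee_pos: [0.4644, -0.136, 0.0989]
tcp_rot: [0.517, -3.096, -0.001]
ft_force: [-0.5, -0.2, -0.6]
width: 0.004
grip_force: 0.0
time_s: 3.7
ee_pos: [0.4657, -0.1358, 0.0964]
tcp_rot: [0.519, -3.098, -0.0]
ft_force: [-3.5, -1.4, 2.9]
width: -0.002
grip_force: 2.5
```

```bash
for i in 1 2 3; do python3 -m crank '[0,0,-1,0,0,0,0, 0,0,-2,0,0,0,0, 0,0,-2,0,0,0,0]' | grep -E 'pos|ft'; done
```

```text
ee_pos: [0.4659, -0.1359, 0.0958]
ft_force: [-7.9, -0.3, 15.8]
ee_pos: [0.466, -0.1359, 0.0952]
ft_force: [-12.1, 0.9, 28.7]
ee_pos: [0.4662, -0.136, 0.0947]
ft_force: [-16.4, 2.3, 41.1]
```

It hit a hard stop at z 95 mm, which matches end of travel. I'll back off, move up and over, and look.

```bash
python3 -m crank '[0,0,10,0,0,0,0, 0,0,40,0,0,0,0, 0,0,90,0,0,0,0, 30,70,100,0,0,0,0, 60,105,100,0,0,0,0, 100,120,100,0,0,0,0, 140,125,100,0,0,0,0, 165,130,100,0,0,0,0, 165,130,100,0,0,0,0,  165,130,100,0,0,0,0]'
python3 - <<'E'
from h import *;import cv2
b=arm.camera("side")[210:390,250:430,::-1];a=arm.camera("top")[180:325,315:450,::-1]
a=cv2.resize(a,(400,430),interpolation=2);b=cv2.resize(b,(400,430),interpolation=2)
cv2.imwrite("pics/p2.png",np.hstack([b,a]))
C=arm.calibration("side");q=np.load("q.npy")
for p in(q[4],.4):
    q[4]=p;print(p,[((proj(C,v)-[250,210])*[400/180,430/180]).round(0) for v in list(pts(q).values())[:3]])
E
```

```text
time_s: 5.6
ee_pos: [0.6312, -0.005, 0.1897]
tcp_rot: [0.521, -3.098, -0.0]
ft_force: [0.1, 0.4, -1.1]
width: 0.0
grip_force: 0.0
0.1292535707650758 [array([160., 316.]), array([244., 248.]), array([292.,  95.])]
0.4 [array([155., 328.]), array([235., 245.]), array([292.,  95.])]
```

View pics/p2.png

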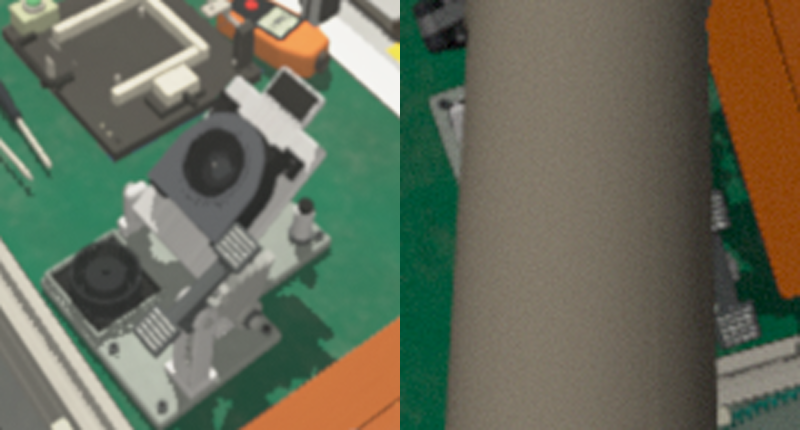

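The side view shows the near pad at (157,327) and the far pad at (236,246). That matches pawl angle 0.40, so the pawl is clear and stays clear. Next I push the tab along its arc.

```bash
python3 -m crank '[-10,-4,-35,0,0,0,0, -10,-4,-55,0,0,0,0, -10,-4,-60,0,0,0,0, -8,-3,-65,0,0,0,0, -5,-2,-70,0,0,0,0, -3,-1,-75,0,0,0,0, 0,0,-80,0,0,0,0, 2,0,-84,0,0,0,0, 2,0,-84,0,0,0,0]'
```

```text
time_s: 6.6
ee_pos: [0.634, -0.0051, 0.106]
tcp_rot: [-0.52, 3.097, 0.0]
ft_force: [0.3, 0.5, 0.2]
width: -0.003
grip_force: 0.0
```

Run:
```python
from h import *;import cv2
b=arm.camera("side")[190:370,270:450,::-1];a=arm.camera("wrist")[:,:,::-1]
a=cv2.resize(a,(480,360));b=cv2.resize(b,(320,360),interpolation=2)
cv2.imwrite("pics/p3.png",np.hstack([b,a]))
C=arm.calibration("wrist");q=np.load("q.npy")
for t in(.587,.45,.4):
    q[3]=t;print(t,pts(q)["tab"].round(3),proj(C,pts(q)["tab"])*.75+[320,0])
print(arm.get_obs()["ft_force"])
```

```text
0.587 [ 0.619 -0.01   0.124] [561.90890415 226.00219249]
0.45 [ 0.628 -0.006  0.109] [561.81329004 229.47890029]
0.4 [ 0.631 -0.005  0.104] [561.78307025 229.53372083]
[ 0.90176556 -0.11681298  0.59164047]
```

View pics/p3.png

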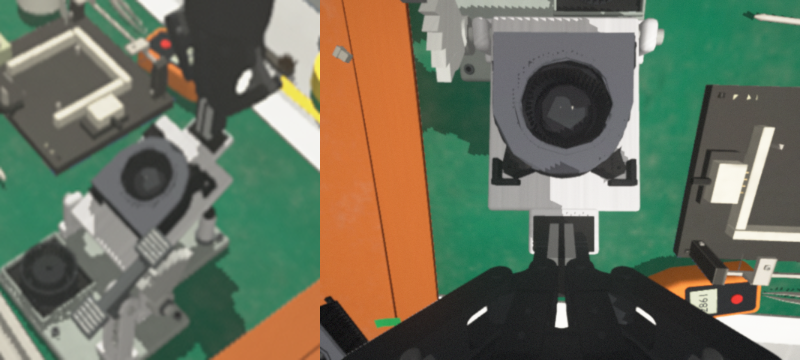

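The wrist view shows the fingertips on the tab at about (565,240), centred, clear of the blower, with the platform already lower. Continuing down.

```bash
python3 -m crank '[2,1,-6,0,0,0,0, 5,2,-12,0,0,0,0, 7,3,-18,0,0,0,0, 9,3,-24,0,0,0,0, 11,4,-30,0,0,0,0, 12,5,-36,0,0,0,0, 14,5,-42,0,0,0,0, 15,6,-47,0,0,0,0, 15,6,-50,0,0,0,0, 15,6,-52,0,0,0,0, 15,6,-53,0,0,0,0, 15,6,-53,0,0,0,0]'; for i in 1 2; do python3 -m crank '[0,0,-1,0,0,0,0, 0,0,-1,0,0,0,0]' | grep -E 'pos|ft'; done
```

```text
time_s: 7.9
ee_pos: [0.6481, 0.0002, 0.0535]
tcp_rot: [-0.519, 3.098, -0.0]
ft_force: [1.7, -1.7, 3.7]
width: -0.001
grip_force: 1.6
ee_pos: [0.6481, 0.0002, 0.0534]
ft_force: [0.1, -0.7, 8.5]
ee_pos: [0.6481, 0.0002, 0.0534]
ft_force: [-2.1, -1.3, 13.8]
```

The platform is on its rests (tip at 53.4 mm, force rising stiffly). Next, the far pad.

```bash
python3 -m crank '[0,0,-1,0,0,0,0, 0,0,40,0,0,0,0, 0,0,90,0,0,0,0, 0,0,110,0,0,0,0, -30,-30,120,0,0,0,0, -60,-60,120,0,0,0,0, -90,-90,120,0,0,0,0, -112,-113,120,0,0,0,0, -112,-113,95,0,0,0,0, -112,-113,90,0,0,0,0, -112,-113,90,0,0,0,0]'
python3 - <<'E'
from h import *;import cv2
b=arm.camera("side")[210:390,250:430,::-1];a=arm.camera("wrist")[:,:,::-1]
a=cv2.resize(a,(440,330));b=cv2.resize(b,(330,330),interpolation=2)
cv2.imwrite("pics/p4.png",np.hstack([b,a]))
C=arm.calibration("wrist");q=np.load("q.npy");q[3]=0;q[4]=.4
print({k:(proj(C,v)*.6875+[330,0]).round(0) for k,v in pts(q).items()},(proj(C,arm.get_obs()["ee_pos"])*.6875+[330,0]).round(0))
C=arm.calibration("side")
print({k:((proj(C,v)-[250,210])*330/180).round(0) for k,v in pts(q).items()})
E
```

```text
time_s: 9.4
ee_pos: [0.5344, -0.1109, 0.1398]
tcp_rot: [0.521, -3.094, -0.004]
ft_force: [0.4, 0.6, -0.6]
width: -0.0
grip_force: 0.0
{'near': array([550.,  94.]), 'far': array([550., 192.]), 'tab': array([610., 283.]), 'corner': array([535.,  84.])} [551. 216.]
{'near': array([128., 252.]), 'far': array([194., 188.]), 'tab': array([253., 113.]), 'corner': array([132., 327.])}
```

View pics/p4.png

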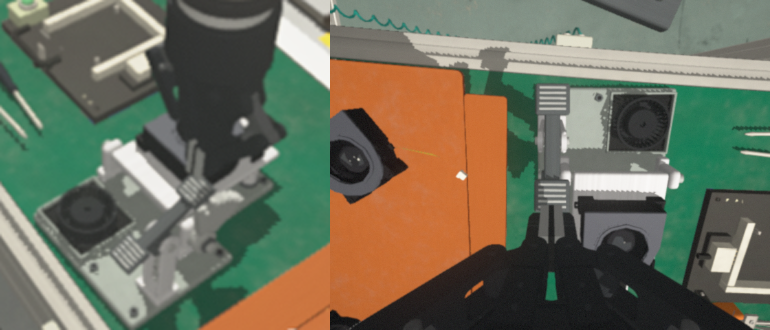

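The wrist view shows the far pad at (552,193), as predicted, with the fingers over it, clear of the blower and the platform flat. Pressing down.

```bash
python3 -m crank '[0,0,-8,0,0,0,0, 0,0,-13,0,0,0,0, 0,0,-16,0,0,0,0, 0,0,-18,0,0,0,0, 0,0,-20,0,0,0,0, 0,0,-22,0,0,0,0, 1,0,-24,0,0,0,0, 1,0,-26,0,0,0,0, 2,1,-28,0,0,0,0, 2,1,-30,0,0,0,0, 2,1,-31,0,0,0,0, 2,1,-31,0,0,0,0]'; for i in 1 2 3; do python3 -m crank '[0,0,-1,0,0,0,0, 0,0,-1,0,0,0,0]' | grep -E 'pos|ft'; done
```

```text
time_s: 10.7
ee_pos: [0.5373, -0.1116, 0.1097]
tcp_rot: [0.519, -3.097, -0.0]
ft_force: [0.1, -0.5, -0.6]
width: 0.001
grip_force: 0.0
ee_pos: [0.5378, -0.1116, 0.1092]
ft_force: [-0.1, -0.2, -0.7]
ee_pos: [0.5379, -0.1115, 0.1083]
ft_force: [0.6, -0.1, -1.0]
ee_pos: [0.5379, -0.1115, 0.1072]
ft_force: [-0.1, -0.5, 0.0]
```

It snapped in and the force is gone at 107 mm. I'll press 2–3 mm more to seat it.

```bash
for i in 1 2 3; do python3 -m crank '[0,0,-1,0,0,0,0, 0,0,-1,0,0,0,0]' | grep -E 'pos|ft'; done
```

```text
ee_pos: [0.5381, -0.1115, 0.1067]
ft_force: [-1.1, 1.1, 2.3]
ee_pos: [0.5382, -0.1115, 0.1065]
ft_force: [-2.0, 1.2, 8.1]
ee_pos: [0.5382, -0.1116, 0.1062]
ft_force: [-5.5, 1.3, 14.2]
```

It stops hard at 106.7 mm, which is the home height. Retreating and checking.

```bash
python3 -m crank '[0,0,20,0,0,0,0, 0,0,60,0,0,0,0, 0,0,100,0,0,0,0, 0,0,130,0,0,0,0, 0,50,150,0,0,0,0, 0,100,150,0,0,0,0, 0,150,150,0,0,0,0, 0,200,150,0,0,0,0, 0,250,150,0,0,0,0, 0,300,150,0,0,0,0, 0,300,150,0,0,0,0, 0,300,150,0,0,0,0]'
python3 - <<'E'
from h import *;import cv2
b=arm.camera("side")[210:390,250:430,::-1];a=arm.camera("top")[180:325,315:450,::-1]
a=cv2.resize(a,(400,430),interpolation=2);b=cv2.resize(b,(400,430),interpolation=2)
cv2.imwrite("pics/p5.png",np.hstack([b,a]))
q=np.load("q.npy");q[3]=0
for p in(0,.12):
    q[4]=p
    for n,o,w in(("side",[250,210],[400/180,430/180]),("top",[315,180],[400/135,430/145])):
        C=arm.calibration(n);print(p,n,[((proj(C,v)-o)*w+([400,0] if n=="top" else 0)).round(0) for v in list(pts(q).values())[:3]])
E
```

```text
time_s: 13.1
ee_pos: [0.5374, 0.1904, 0.2537]
tcp_rot: [0.526, -3.096, 0.0]
ft_force: [0.4, -1.6, -0.4]
width: -0.003
grip_force: 0.0
0 side [array([164., 310.]), array([247., 251.]), array([307., 148.])]
0 top [array([742., 313.]), array([698., 196.]), array([499.,  36.])]
0.12 side [array([161., 316.]), array([244., 248.]), array([307., 148.])]
0.12 top [array([742., 317.]), array([701., 201.]), array([499.,  36.])]
```

View pics/p5.png

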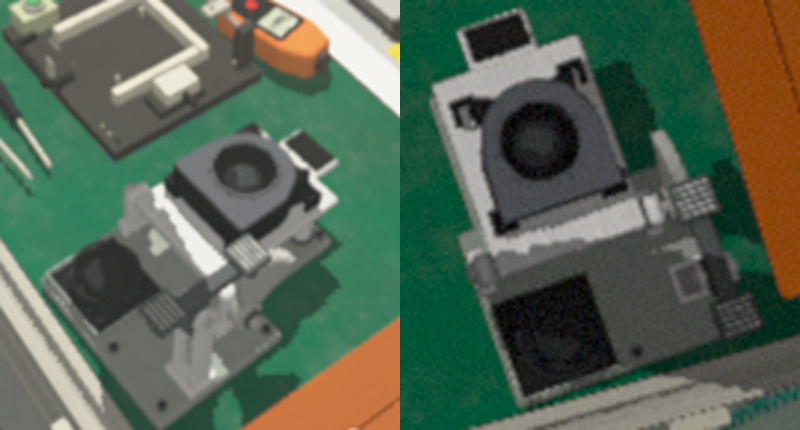

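The side view shows the near pad at (164,312), the far pad at (247,252) and the tab at (308,150). The platform is flat, the pawl is home, and the robot is clear.

```bash
python3 -c "
from station import arm
print(arm.job_done())"
```

```text
the job is handed in; nothing more can be done
None
```

The job is handed in: the pawl was pressed clear, the platform pushed flat onto its rests, and the pawl locked in the home slot (far pad at 107 mm), with the robot clear of everything after about 13 s.

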